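# Set a blank against the fence with its edge on the scribed line

## Task

Push the aluminium blank gently home against the jig's fence, so that it lies flat along the fence with the sprung brass strip pressed in; then slide it along the fence until its leading edge meets the scribed line, stopping there without running past it (there is no stop at the line). Do not press hard on the fence (stay under 15 N), leave the blank seated and on the line, and leave the other things on the bench alone.

Things in the scene. Friction and masses are not known exactly. Their poses are not given: they have to be found in the camera images.
- jig: Fixed dark blued-steel bed plate, 250 (its x) x 420 (its y) x 10 mm thick, lying on the bench. Origin at the centre of its underside; its x points across the bed to the fence (roughly away from the robot), its y along the fence towards the scribed line, z up. The bed's top is 10 mm above the origin. All else of the jig is fixed to it.
- line (a point): Middle of the scribed line, a bright 1.6 mm wide line on the dark blued steel straight across the bed's top, parallel to the jig's x. At jig (0, 100, 10) mm; same axes as the jig. Only a mark, no stop.
- fence: The fence's two bolted feet on the far side of the bed; origin between the feet at jig (108, 0, 10) mm, same axes as the jig. They carry the fence bar, bright steel, 400 mm along the jig's y, 14 mm thick, its top 24 mm above the bed, parallel to the jig's y. The bar is set in slotted holes: its solid near face stands somewhere between 30 and 62 mm on the near (-x) side of this origin, different every time and not measured: find it by touch or sight. It does not yield.
- strip (a joint): Sprung brass strip along the foot of the fence bar, 390 mm long, 1.5 to 6 mm above the bed. Joint value in m: 0 = out, standing 4 mm proud of the bar's solid face towards the blank; 0.004 = pressed in flush, when the blank touches the solid face. Very soft spring (under 0.4 N), weaker than the blank's friction on the bed, so the blank stays where it is left.
- blank_centre (a point): Centre (half-way up) of the blank: loose sawn aluminium plate, 100 mm (its x) x 120 mm (its y) x 14 mm thick, 0.35 to 0.6 kg, lying flat on the bed some 10 to 75 mm short of the fence and turned up to 0.25 rad from square. Too wide to grip flat; it is pushed by its edges. Its x points towards the fence, its y towards the scribed line. It takes about 1 to 3 N to slide on the oiled bed.
- blank_edge (a point): Middle of the blank's leading edge (the edge towards the scribed line) at its foot, 60 mm along the blank's y from its centre, 7 mm below it. Axes as the blank's. It belongs on the scribed line.
- hammer: Bystander: hammer lying on the bench to the left of the jig, about 260 mm long; origin on its underside at mid-length, its x along the handle towards the head.
- offcut: Bystander: steel block 50 x 70 x 45 mm high on the bench to the right of the jig; origin at the centre of its underside.
- tube: Bystander: aluminium tube 150 mm long, 32 mm across, on two thin wood strips to the right of the jig; origin under its middle, its x along the tube.
Things that resemble listed ones, but are neither listed nor needed, are in the scene too. There is more than one size of the part that bears blank_centre; the job needs the middle-sized.

How it is judged:
By the outcome, as a careful person would: the job done as asked, in the order asked, and still so for the second after the job is handed in, with the robot touching nothing.
It also fails if it takes over 64 s, if anything falls off the work surface, if the arm or the gripper's body presses on something with over 40 N, if the wrist force passes 120 N, or if a joint passes its speed limit or range.

## Robot

A 6-joint arm with a two-finger parallel gripper is mounted at the origin on the work surface. World frame = base frame: x ahead of the robot, y to its left, z up, the work surface at z = 0. Lengths are in m, angles in rad, forces in N, time in s.
With the tool pointing down it reaches from about 0.25 to 0.8 m from the base axis. Payload 3.9 kg.
Tool frame: the origin (TCP) lies at the very end of the fingers, on their centre line; the grasp point (between the pads) lies 19 mm behind it; z points along the fingers, y is the direction in which the jaws open and shut (so a half turn about z gives the same grasp; the last joint's range is limited). The gripper opens to 85 mm and grips with 20 to 120 N. Pads are 22 mm wide; open, the fingers measure 114 mm over their backs; the gripper's body (76 mm by 85 mm) begins 54 mm behind the grasp point. The pads swing forward as they close: fully open they stand 13 mm farther back than shut.
Start: joints at [-1.219, 0.26, -0.138, 1.173, 0, 1.571], TCP at [0.181, -0.493, 0.231] pointing down, gripper open.
Joint ranges: [-2.78, 2.78], [-0.83, 1.72], [-1.28, 1.37], [-1.9, 2.12], [-1.57, 1.48], [-3.14, 3.14]. Speed limits (rad/s): [2.57, 2.57, 3.14, 3.14, 3.14, 3.14].

## Interface

Orientations are given as a 3x3 rotation matrix whose columns are the frame's x, y, z axes.
In Python, from bench import arm, grab_frame, workorder, search_frame, silhouettes gives the robot as it stands.
- The arm moves only by the shell command python3 -m handwheel 'ROWS' [OPENING] [FORCE]. ROWS is JSON, a list that holds one entry, the list of rows, each a list of 6 numbers: the shift along the tool's x, y, z in mm, then the turn, a rotation vector about the tool's x, y, z in degrees. A call has 1 to 20 rows; each row is the pose to reach, as a shift and turn from the pose commanded when the call began, along the tool's axes at that moment; what a row does not reach only later rows make up. A row lasts 1/8 s, in which the tool goes at most 62.5 mm and 10.7 degrees, less where a joint would pass 70% of its speed; a pose out of reach is approached as far as the arm can. A call with a gripper value outside its range is refused whole. OPENING is the closure, from 0 (fully open) to 1 (shut), set as the call begins (- or left out, the last holds). The fingers move at their own pace and stop on an object; FORCE is the grip in N (left out, the last holds). Time passes only in rows, so rows that repeat a pose let the fingers close. It gives the time, the measured TCP pose, the force and the opening at its end, in the units of the state.
- arm.sense(): the state, without advancing time (a new reading comes with each control period).
- grab_frame(name): name is "scene" or "top" or "wrist"; returns a dict with "img" (384x512x3 uint8, red, green, blue), "mtx" (3x3 intrinsics, pixels), "view" (4x4, takes a point from world to camera coordinates). Camera axes: x right, y down, z forward; pixel columns grow to the right and rows downward; lengths in m; the calibration is good to about 2 mm. A picture is of the moment at which its call begins. There is no depth.
- workorder.hand_in(): hands the job in, once; it reports no verdict.
Trained networks look in a picture, given as the dict that the camera call returned (one of the last four; its "shot" number tells which), for a name from the list of things; names that differ only in an ending like _2 or _b are one class to them, and where a whole thing is asked for, a point or a joint stands for the part that bears it (a point fixed in the world has none). Each returns a list of dicts, best first, with "conf" (0 to 1); they miss things now and then, are a little off and sometimes report something else, mostly with a low value. They report only what shows in the picture. A call takes as long as a camera call. They do not tell look-alikes from the thing itself.
- search_frame(thing, picture): "point" ([column, row] as shares, 0 to 1, of the picture: columns of its width, rows of its height, amid what is visible of it).
- silhouettes(thing, picture): "pixels" (384x512 bool, what is visible of it) and "point" ([column, row] as shares, 0 to 1, of the picture: columns of its width, rows of its height, amid what is visible of it).
The state is a dict: "time": time; "qpos": joint angles; "joint_vel": joint speeds; "joint_efforts": joint torques, N m; "position": TCP position; "tcp_rot": TCP orientation; "wrist_force": force on the tool from outside, world axes, zero at the start; "wrist_torque": the same for the moment, N m; "grip_width": opening from 0.0 (shut) to 1.0 (fully open).
Only numpy, scipy, OpenCV 4.12 (cv2) and the standard library are available. Lean on these libraries where they do the work, as an engineer would, in place of code of your own. Each camera call takes 0.05 s, during which the arm holds its last target.

## Working session

There is one attempt and no reset: what is moved stays moved. The work goes in short steps, Python scripts to look and compute and a shell command to move; the robot and the scene stay as the last step left them, time stands still between calls to the robot, and variables do not carry over. Pictures are saved under pics/ and viewed, and the job is handed in when it is done.

```bash
mkdir -p pics; ls; python3 - <<'E'
from bench import arm, grab_frame
import cv2
s=arm.sense()
print({k:s[k] for k in s})
for n in ("scene","top","wrist"):
    f=grab_frame(n); cv2.imwrite(f"pics/{n}0.png",f["img"][:,:,::-1]); print(n,f["mtx"],f["view"],f["shot"])
E
```

```text
pics
{'time': 0.0, 'qpos': array([-1.21901288e+00,  2.60674966e-01, -1.39364360e-01,  1.17271860e+00,
        2.38012966e-05,  1.57081996e+00]), 'joint_vel': array([ 1.49017095e-04,  7.17504657e-05, -4.07469221e-04, -8.43775008e-04,
        2.59816623e-04, -1.42051308e-03]), 'joint_efforts': array([ 9.79192646e-05, -4.05678606e+01,  2.53922725e+01,  1.87112927e-02,
        8.66155233e-05,  1.07487719e-05]), 'position': array([ 0.18067135, -0.49220213,  0.23047145]), 'tcp_rot': array([[ 9.38767839e-01,  3.44549731e-01, -6.53568345e-04],
       [ 3.44550350e-01, -9.38766017e-01,  1.84966810e-03],
       [ 2.37548945e-05, -1.96159613e-03, -9.99998076e-01]]), 'wrist_force': array([-0.42799268,  0.76054843,  0.08800814]), 'wrist_torque': array([-0.05037347,  0.04646257, -0.03021456]), 'grip_width': 1.0001969609463865}
scene [[348.78825808   0.         255.35457768]
 [  0.         348.78825808 194.15326349]
 [  0.           0.           1.        ]] [[-0.48180617  0.87614357 -0.01533808  0.21953716]
 [ 0.53524612  0.28039181 -0.79680112 -0.22531161]
 [-0.69381151 -0.39211335 -0.60404695  1.31664824]
 [ 0.          0.          0.          1.        ]] 1
top [[355.21326132   0.         255.07750111]
 [  0.         355.21326132 193.43682072]
 [  0.           0.           1.        ]] [[ 0.0040396  -0.9995474   0.02981075  0.00442818]
 [-0.99069459 -0.0080559  -0.1358651   0.4789461 ]
 [ 0.13604375 -0.02898451 -0.99027875  1.00589503]
 [ 0.          0.          0.          1.        ]] 2
wrist [[267.72822088   0.         254.32772107]
 [  0.         267.72822088 187.80518645]
 [  0.           0.           1.        ]] [[ 0.34297923 -0.93933964 -0.00250724 -0.52404361]
 [-0.89416611 -0.32730057  0.3055181  -0.03925425]
 [-0.28780588 -0.10254447 -0.95218297  0.37992792]
 [ 0.          0.          0.          1.        ]] 3
```

View pics/top0.png

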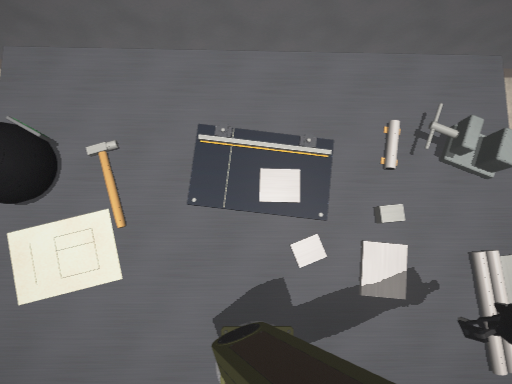

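View pics/scene0.png

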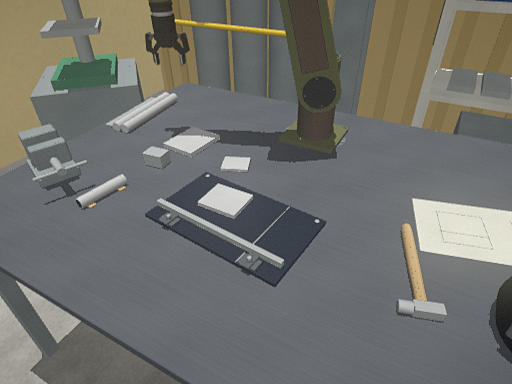

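```bash
cat > h.py <<'E'
import numpy as np, cv2
from bench import arm, grab_frame, search_frame, silhouettes
def proj(f,P):
    P=np.atleast_2d(P); c=P@f["view"][:3,:3].T+f["view"][:3,3]; u=c@f["mtx"].T; return u[:,:2]/u[:,2:]
def back(f,uv,z):
    uv=np.atleast_2d(uv).astype(float); d=np.c_[uv,np.ones(len(uv))]@np.linalg.inv(f["mtx"]).T
    R=f["view"][:3,:3]; d=d@R; c=-R.T@f["view"][:3,3]
    return c+d*((z-c[2])/d[:,2])[:,None]
def tri(fs,uvs):
    A=[]
    for f,(u,v) in zip(fs,uvs):
        M=f["mtx"]@f["view"][:3]; A+= [u*M[2]-M[0], v*M[2]-M[1]]
    A=np.array(A); return np.linalg.lstsq(A[:,:3],-A[:,3],rcond=None)[0]
def crop(f,x0,y0,x1,y1,k,name):
    cv2.imwrite(name,cv2.resize(f["img"][y0:y1,x0:x1,::-1],None,fx=k,fy=k,interpolation=cv2.INTER_CUBIC))
E
python3 - <<'E'
from h import *
t=grab_frame("top"); s=grab_frame("scene")
for n in ("blank_centre","jig","fence","strip"):
    ts=silhouettes(n,t); ss=silhouettes(n,s)
    for nm,f,L in (("top",t,ts),("scene",s,ss)):
        for d in L[:4]:
            m=d["pixels"].astype(np.uint8); r=cv2.minAreaRect(cv2.findNonZero(m)) if m.sum() else None
            b=cv2.boxPoints(r); print(n,nm,round(d["conf"],2),np.array(d["point"])*[512,384],m.sum(), b.round(1).tolist())
crop(t,180,115,345,230,4.8,"pics/tcrop.png")
crop(s,130,160,340,290,3.8,"pics/scrop.png")
E
```

```text
blank_centre top 0.92 [381.5936 270.912 ] 2538 [[359.0, 296.29998779296875], [361.6000061035156, 240.5], [408.20001220703125, 242.6999969482422], [405.5, 298.5]]
blank_centre top 0.68 [308.0192 245.2992] 741 [[289.6000061035156, 244.39999389648438], [316.8999938964844, 232.8000030517578], [327.0, 256.3999938964844], [299.79998779296875, 268.1000061035156]]
blank_centre top 0.57 [279.808  185.8176] 1405 [[259.0, 168.0], [301.0, 168.0], [301.0, 202.0], [259.0, 202.0]]
blank_centre scene 0.78 [224.9216 198.7968] 1131 [[196.1999969482422, 206.6999969482422], [204.6999969482422, 179.8000030517578], [253.1999969482422, 195.1999969482422], [244.60000610351562, 222.1999969482422]]
blank_centre scene 0.66 [234.2912 165.0816] 371 [[222.0, 157.0], [250.0, 157.0], [250.0, 171.0], [222.0, 171.0]]
blank_centre scene 0.56 [190.9248 137.8944] 934 [[163.39999389648438, 143.39999389648438], [206.8000030517578, 117.30000305175781], [219.89999389648438, 139.1999969482422], [176.60000610351562, 165.3000030517578]]
jig top 0.97 [253.0816 168.6912] 9991 [[186.8000030517578, 204.0], [196.60000610351562, 120
[... 711 characters left out ...]
122 [[148.0, 219.5], [160.10000610351562, 195.8000030517578], [286.3999938964844, 260.29998779296875], [274.29998779296875, 284.0]]
strip top 0.73 [390.8096 140.5056] 536 [[382.3999938964844, 168.5], [385.6000061035156, 119.30000305175781], [399.79998779296875, 120.19999694824219], [396.6000061035156, 169.39999389648438]]
strip top 0.16 [251.8016 167.1936] 9984 [[187.10000610351562, 204.0], [197.0, 120.0], [336.70001220703125, 136.60000610351562], [326.70001220703125, 220.60000610351562]]
strip scene 0.61 [411.4944 296.4864] 1732 [[366.70001220703125, 239.8000030517578], [408.8999938964844, 221.89999389648438], [449.3999938964844, 317.8999938964844], [407.29998779296875, 335.70001220703125]]
```

View pics/tcrop.png

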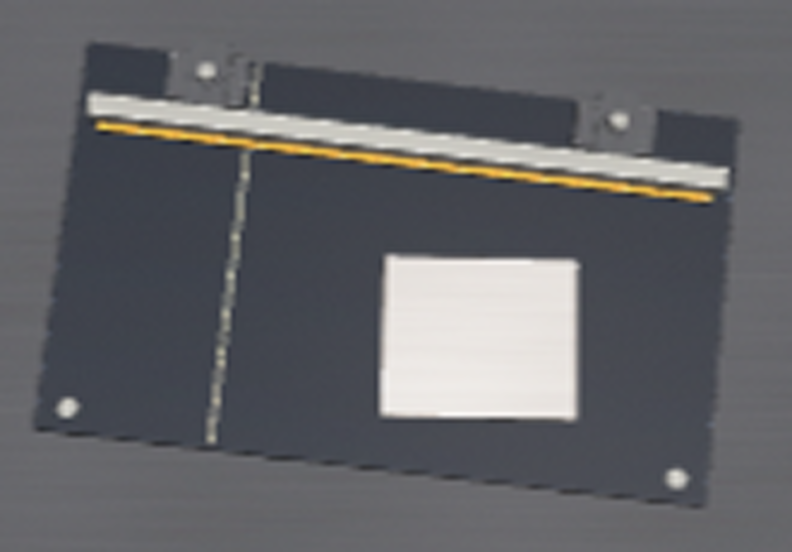

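View pics/scrop.png

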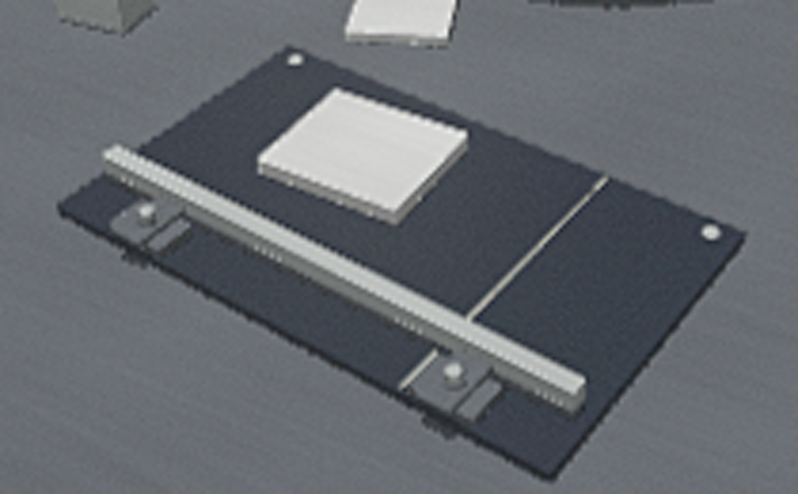

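```bash
python3 - <<'E'
from h import *
t=grab_frame("top"); s=grab_frame("scene")
cv=lambda L: (np.array(L,float)+.5)/4.8-.5+[180,115]
cs=lambda L: (np.array(L,float)+.5)/3.8-.5+[130,160]
jt=cv([(88,43),(740,118),(705,507),(35,430)])   # far-left, far-right, near-right, near-left
js=cs([(553,480),(58,208),(292,45),(745,233)])
bt=cv([(385,255),(579,261),(577,418),(380,416)])
bs=cs([(392,212),(259,160),(336,90),(467,131)])
lt=cv([(258,66),(211,443)]); ls=cs([(403,388),(605,180)])
for nm,A,B in (("jig",jt,js),("blank",bt,bs),("line",lt,ls)):
    P=np.array([tri([t,s],p) for p in zip(A,B)]); print(nm,(P*1000).round(1).tolist())
J=back(t,jt,.010); B=back(t,bt,.024); L=back(t,lt,.010)
d=lambda P:np.linalg.norm(P-np.roll(P,-1,0),axis=1)*1000
print("J",J.round(4).tolist(),d(J),J.mean(0)); print("B",B.round(4).tolist(),d(B),B.mean(0)); print("L",L.round(4).tolist(),d(L))
Js=back(s,js,.01);Bs=back(s,bs,.024);Ls=back(s,ls,.01)
print(Js.round(4).tolist(),d(Js),Js.mean(0));print(Bs.round(4).tolist(),d(Bs),Bs.mean(0));print(Ls.round(4).tolist())
for b in ([[359.0, 296.3], [361.6, 240.5], [408.2, 242.7], [405.5, 298.5]],[[289.6, 244.4], [316.9, 232.8], [327.0, 256.4], [299.8, 268.1]]):
    print(d(back(t,b,.014)))
bar=back(t,cv([(88,110),(727,186),(97,126),(712,198)]),.034); print("bar top near edge",bar[:2]); print("strip",back(t,cv([(97,124),(712,196),(97,130),(712,202)]),.016))
E
```

```text
jig [[699.3, 183.4, 0.8], [653.8, -235.8, 4.2], [403.5, -206.9, 6.4], [449.1, 209.0, 3.7]]
blank [[559.4, -8.5, 19.3], [555.7, -127.9, 19.1], [457.0, -125.5, 20.5], [457.9, -5.5, 22.8]]
line [[684.0, 73.9, 5.8], [441.9, 99.6, 4.3]]
J [[0.6961, 0.1822, 0.01], [0.6522, -0.2346, 0.01], [0.4033, -0.2062, 0.01], [0.4483, 0.2084, 0.01]] [419.08261428 250.57252298 416.96087198 249.21019322] [ 0.54997969 -0.01253911  0.01      ]
B [[0.5575, -0.0067, 0.024], [0.555, -0.1276, 0.024], [0.4566, -0.125, 0.024], [0.4569, -0.0039, 0.024]] [120.89307691  98.38366305 121.16458287 100.61484362] [ 0.50649987 -0.06579963  0.024     ]
L [[0.6824, 0.074, 0.01], [0.441, 0.1, 0.01]] [242.85970038 242.85970038]
[[0.7059, 0.1863, 0.01], [0.6583, -0.2296, 0.01], [0.4078, -0.2033, 0.01], [0.4564, 0.2104, 0.01]] [418.5571359  251.88464097 416.49894254 250.6568636 ] [ 0.55712059 -0.00905082  0.01      ]
[[0.5645, -0.0072, 0.024], [0.5603, -0.1232, 0.024], [0.461, -0.1224, 0.024], [0.4598, -0.0064, 0.024]] [116.10759864  99.29798518 115.98893477 104.69429794] [ 0.51138813 -0.06480447  0.024     ]
[[0.6872, 0.0758, 0.01], [0.4487, 0.1015, 0.01]]
[160.34669375 139.05491551 161.01119128 135.79676009]
[87.9421742  74.09173647 87.0756568  73.97398324]
bar top near edge [[ 0.64493921  0.17780573  0.034     ]
 [ 0.601342   -0.21905887  0.034     ]]
strip [[ 0.64131827  0.17439712  0.016     ]
 [ 0.59937    -0.21384247  0.016     ]
 [ 0.63743307  0.17429959  0.016     ]
 [ 0.59548539 -0.21374916  0.016     ]]
```

Candidates in the top picture are (384,270), 160x138 mm; (309,251), 88x74 mm; and (280,185), 121x100 mm. The last lies on the bed and is middle-sized, and the enlarged crop confirms it as the blank. Jig yaw is about -6.2°, the blank is turned about +5.4° relative to it, and the face is near jig x = 73 mm. The scribed line is on the left.

Next I move the gripper to the near side, partly closed, with the jaws parallel to the fence.

```bash
python3 -m handwheel '[[[374,-326,100,0,0,26.4],[374,-326,100,0,0,26.4],[374,-326,100,0,0,26.4],[374,-326,100,0,0,26.4],[374,-326,100,0,0,26.4],[374,-326,100,0,0,26.4],[374,-326,100,0,0,26.4],[374,-326,100,0,0,26.4],[374,-326,100,0,0,26.4],[374,-326,100,0,0,26.4],[374,-326,100,0,0,26.4],[374,-326,100,0,0,26.4],[374,-326,100,0,0,26.4],[374,-326,100,0,0,26.4]]]' 0.4 20
python3 - <<'E'
from h import *
f=grab_frame("wrist"); cv2.imwrite("pics/w1.png",f["img"][:,:,::-1])
f=grab_frame("scene"); crop(f,100,60,360,255,3,"pics/s1.png")
print(arm.sense()["tcp_rot"].round(4).tolist(),arm.sense()["time"])
E
```

```text
time: 2.5
position: [0.4196, -0.0585, 0.1315]
tcp_rot: [[0.994, -0.11, 0.0], [-0.11, -0.994, -0.0], [0.0, 0.0, -1.0]]
wrist_force: [-0.7, 1.0, -0.6]
grip_width: 0.6
[[0.994, -0.1094, 0.0002], [-0.1094, -0.994, -0.0], [0.0002, -0.0, -1.0]] 2.6
```

View pics/w1.png

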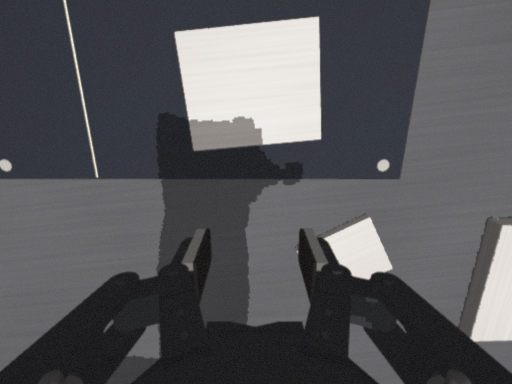

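View pics/s1.png

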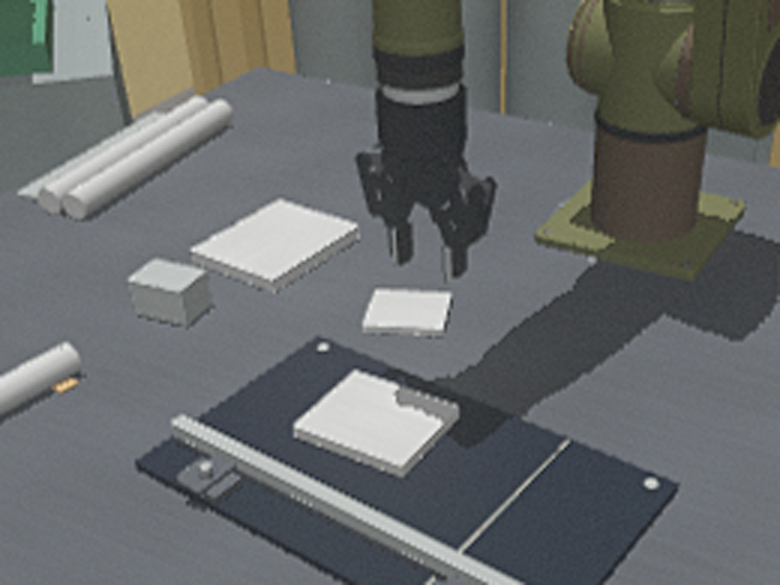

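```bash
python3 - <<'E'
from h import *
f=grab_frame("wrist"); s=arm.sense(); R=s["tcp_rot"];p=s["position"]
for x in (11,):
  for y in (25,30):
    for z in (0,-5,-10,-15): print(x,y,z, proj(f,p+R@np.array([x,y,z])/1000).round(0), proj(f,p+R@np.array([x,-y,z])/1000).round(0))
# bed, blank in world from wrist
B=back(f,[(175,32),(318,17),(321,139),(193,151)],.024); print(B.round(4).tolist(), B.mean(0))
L=back(f,[(65,0),(97,178)],.010); print("L",L.round(4).tolist()); print("near edge",back(f,[(0,180),(400,180)],.01).round(4).tolist())
crop(f,150,200,360,320,3.8,"pics/w1c.png")
E
```

```text
11 25 0 [[297. 223.]] [[210. 223.]]
11 25 -5 [[298. 227.]] [[209. 227.]]
11 25 -10 [[299. 231.]] [[208. 231.]]
11 25 -15 [[301. 235.]] [[206. 235.]]
11 30 0 [[305. 223.]] [[202. 223.]]
11 30 -5 [[307. 227.]] [[200. 227.]]
11 30 -10 [[308. 231.]] [[198. 231.]]
11 30 -15 [[310. 235.]] [[197. 235.]]
[[0.5588, -0.0083, 0.024], [0.5565, -0.1258, 0.024], [0.4578, -0.1248, 0.024], [0.4599, -0.0053, 0.024]] [ 0.50828376 -0.06605427  0.024     ]
L [[0.5961, 0.0824, 0.01], [0.4414, 0.1006, 0.01]]
near edge [[0.4503, 0.1999, 0.01], [0.4049, -0.2069, 0.01]]
```

View pics/w1c.png

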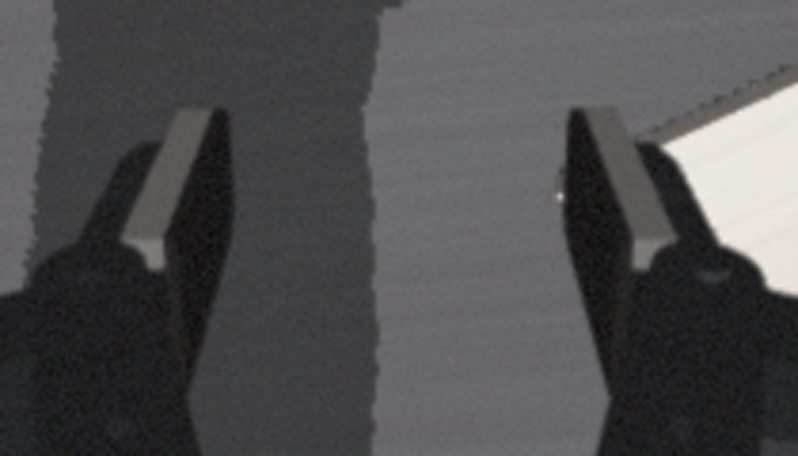

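Seen from the wrist camera, the tool is square to the bed's near edge, and the pad tips stand about 6 mm behind the TCP. I descend to TCP z of about 9 mm.

```bash
python3 -m handwheel '[[[0,0,40,0,0,0],[0,0,80,0,0,0],[0,0,105,0,0,0],[0,0,116,0,0,0],[0,0,122,0,0,0],[0,0,122,0,0,0]]]'
python3 -m handwheel '[[[5,0,0,0,0,0],[10,0,0,0,0,0],[15,0,0,0,0,0],[19,0,0,0,0,0],[22,0,0,0,0,0],[24,0,0,0,0,0],[26,0,0,0,0,0],[28,0,0,0,0,0],[30,0,0,0,0,0],[32,0,0,0,0,0],[32,0,0,0,0,0]]]'
python3 - <<'E'
from h import *
f=grab_frame("wrist"); cv2.imwrite("pics/w2.png",f["img"][:,:,::-1]); print(arm.sense()["wrist_force"])
E
```

```text
time: 3.4
position: [0.4202, -0.058, 0.0096]
tcp_rot: [[0.994, -0.109, 0.001], [-0.109, -0.994, -0.0], [0.001, 0.0, -1.0]]
wrist_force: [-0.3, -0.8, 0.3]
grip_width: 0.601
time: 4.78
position: [0.4518, -0.0615, 0.0093]
tcp_rot: [[0.994, -0.109, 0.0], [-0.109, -0.994, -0.0], [0.0, 0.0, -1.0]]
wrist_force: [-0.3, 0.7, -0.7]
grip_width: 0.6
[-0.29896766  0.06356656 -0.76644423]
```

View pics/w2.png

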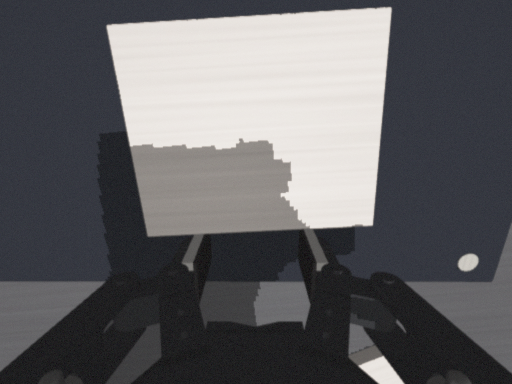

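```bash
python3 -m handwheel '[[[3,0,0,0,0,0],[6,0,0,0,0,0],[9,0,0,0,0,0],[12,0,0,0,0,0],[15,0,0,0,0,0],[18,0,0,0,0,0],[21,0,0,0,0,0],[24,0,0,0,0,0],[27,0,0,0,0,0],[30,0,0,0,0,0],[33,0,0,0,0,0],[36,0,0,0,0,0],[38,0,0,0,0,0],[40,0,0,0,0,0],[42,0,0,0,0,0],[43,0,0,0,0,0]]]'
python3 - <<'E'
from h import *
f=grab_frame("wrist"); cv2.imwrite("pics/w3.png",f["img"][:,:,::-1])
f=grab_frame("top"); crop(f,180,115,345,230,4.8,"pics/t3.png")
for _ in range(1):print(arm.sense()["wrist_force"])
E
```

```text
time: 6.82
position: [0.4944, -0.0661, 0.0093]
tcp_rot: [[0.994, -0.109, 0.0], [-0.109, -0.994, 0.0], [0.0, -0.0, -1.0]]
wrist_force: [-2.6, 0.7, 0.4]
grip_width: 0.598
[-0.25843558 -0.320895   -0.56123168]
```

View pics/w3.png

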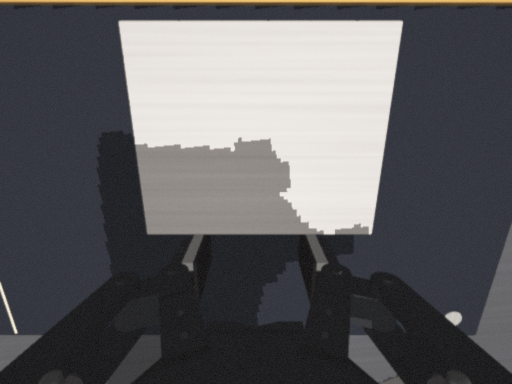

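View pics/t3.png

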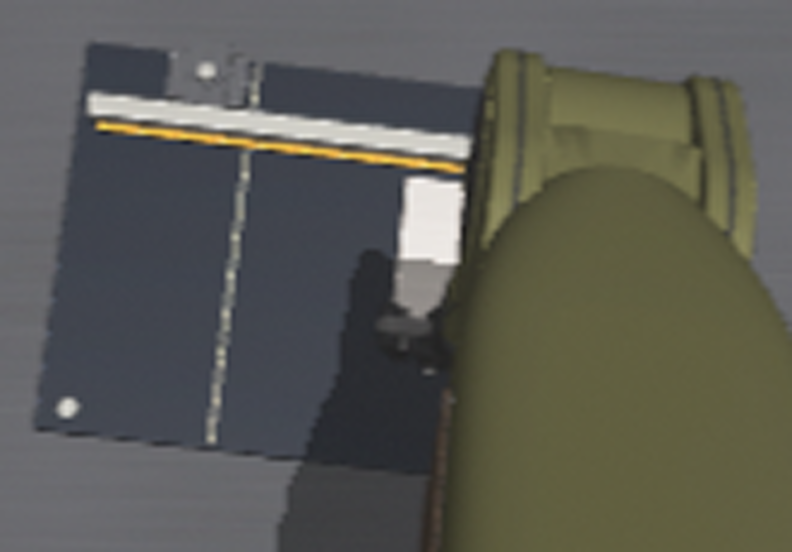

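```bash
python3 - <<'E'
from h import *
f=grab_frame("wrist");p=arm.sense()["position"];R=arm.sense()["tcp_rot"]
a=back(f,[(122,21),(400,21),(147,235),(372,235)],.024); b=back(f,[(100,5),(450,5)],.016)
print(((a-p)@R*1000).round(1).tolist()); print(((b-p)@R*1000).round(1).tolist())
E
python3 -m handwheel '[[[1.5,0,0,0,0,0],[3,0,0,0,0,0],[4,0,0,0,0,0],[4,0,0,0,0,0]]]'
python3 -m handwheel '[[[1,0,0,0,0,0],[2,0,0,0,0,0],[2,0,0,0,0,0]]]'
```

```text
[[110.2, -54.5, -14.6], [109.9, 61.2, -14.6], [11.1, -56.4, -14.7], [10.9, 62.6, -14.7]]
[[118.3, -66.6, -6.6], [118.0, 85.7, -6.6]]
time: 7.48
position: [0.4985, -0.0666, 0.0093]
tcp_rot: [[0.994, -0.109, 0.0], [-0.109, -0.994, -0.0], [0.0, -0.0, -1.0]]
wrist_force: [-0.6, 1.1, -0.2]
grip_width: 0.603
time: 7.85
position: [0.5004, -0.0667, 0.0093]
tcp_rot: [[0.994, -0.109, 0.0], [-0.109, -0.994, 0.0], [0.0, -0.0, -1.0]]
wrist_force: [-1.1, 0.4, 0.2]
grip_width: 0.605
```

```bash
python3 -m handwheel '[[[1,0,0,0,0,0],[2,0,0,0,0,0],[2.5,0,0,0,0,0]]]' | egrep 'pos|force'
python3 -m handwheel '[[[0.5,0,0,0,0,0],[1,0,0,0,0,0]]]'| egrep 'pos|force'
python3 -m handwheel '[[[0.4,0,0,0,0,0],[0.8,0,0,0,0,0]]]'| egrep 'pos|force'
python3 -c "
from h import *
f=grab_frame('wrist'); cv2.imwrite('pics/w4.png',f['img'][:,:,::-1])"
```

```text
position: [0.5028, -0.067, 0.0093]
wrist_force: [-1.5, 0.0, 1.0]
position: [0.5035, -0.0671, 0.0093]
wrist_force: [-2.1, -0.2, 0.3]
position: [0.5044, -0.0672, 0.0093]
wrist_force: [-2.2, 0.1, 1.3]
```

View pics/w4.png

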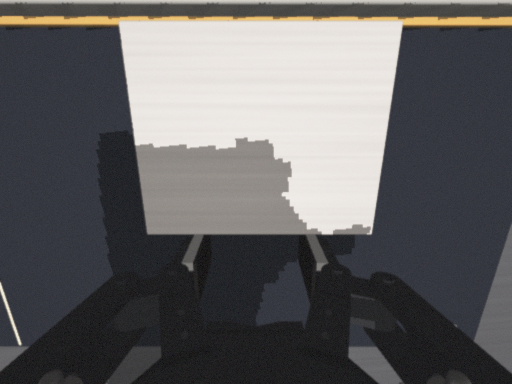

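```bash
for i in 1 2 3 4; do :; done
python3 -m handwheel '[[[0.4,0,0,0,0,0],[0.8,0,0,0,0,0]]]'| egrep 'pos|force'
python3 -m handwheel '[[[0.3,0,0,0,0,0],[0.6,0,0,0,0,0]]]'| egrep 'pos|force'
python3 -m handwheel '[[[0.3,0,0,0,0,0],[0.5,0,0,0,0,0]]]'| egrep 'pos|force'
python3 -c "
from h import *
f=grab_frame('wrist'); crop(f,100,0,420,60,2.4,'pics/w5.png')"
```

```text
position: [0.5053, -0.0673, 0.0093]
wrist_force: [-2.3, 0.6, 1.7]
position: [0.5059, -0.0673, 0.0093]
wrist_force: [-2.3, -0.3, 1.0]
position: [0.5063, -0.0674, 0.0093]
wrist_force: [-2.4, 0.0, 0.1]
```

View pics/w5.png

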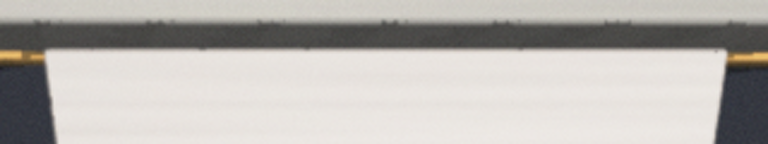

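```bash

python3 -m handwheel '[[[0.3,0,0,0,0,0],[0.5,0,0,0,0,0]]]'| egrep 'pos|force'
python3 -m handwheel '[[[0.3,0,0,0,0,0],[0.5,0,0,0,0,0]]]'| egrep 'pos|force'
python3 -m handwheel '[[[0.2,0,0,0,0,0],[0.4,0,0,0,0,0]]]'| egrep 'pos|force'
```

```text
position: [0.5069, -0.0675, 0.0093]
wrist_force: [-2.5, -0.3, 1.8]
position: [0.507, -0.0675, 0.0093]
wrist_force: [-3.3, -0.0, 1.9]
position: [0.5071, -0.0675, 0.0092]
wrist_force: [-4.4, 0.5, 2.5]
```

```bash

python3 -m handwheel '[[[0.3,0,0,0,0,0],[0.6,0,0,0,0,0],[0.6,0,0,0,0,0]]]'| egrep 'time|pos|rot|force'
python3 -m handwheel '[[[0.3,0,0,0,0,0],[0.6,0,0,0,0,0],[0.6,0,0,0,0,0]]]'| egrep 'time|pos|rot|force'
python3 -c "
from h import *
f=grab_frame('wrist'); crop(f,100,0,420,60,2.4,'pics/w6.png'); print(arm.sense()['tcp_rot'],arm.sense()['wrist_torque'])"
```

```text
time: 10.7
position: [0.5071, -0.0675, 0.0091]
tcp_rot: [[0.994, -0.109, -0.002], [-0.109, -0.994, 0.0], [-0.002, 0.0, -1.0]]
wrist_force: [-5.5, 1.3, 2.8]
time: 11.08
position: [0.5071, -0.0675, 0.009]
tcp_rot: [[0.994, -0.109, -0.003], [-0.109, -0.994, 0.0], [-0.003, 0.0, -1.0]]
wrist_force: [-6.5, 0.5, 3.7]
[[ 9.94045166e-01 -1.08920576e-01 -3.24273705e-03]
 [-1.08920193e-01 -9.94050454e-01  2.95236840e-04]
 [-3.25560160e-03  5.97207897e-05 -9.99994699e-01]] [ 0.14700369  1.19130563 -0.07970287]
```

View pics/w6.png

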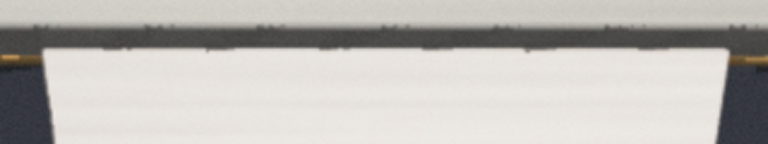

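```bash

python3 -m handwheel '[[[-2,0,0,0,0,0],[-5,0,0,0,0,0],[-12,0,0,0,0,0],[-22,0,0,0,0,0],[-25,0,-20,0,0,0],[-25,10,-45,0,0,-9],[-20,20,-50,0,0,-18],[-15,35,-50,0,0,-27],[-5,50,-50,0,0,-36],[6,65,-50,0,0,-45],[6,65,-50,0,0,-45],[6,65,-50,0,0,-45]]]'| egrep 'time|pos|rot|force'
python3 -c "
from h import *
f=grab_frame('wrist'); cv2.imwrite('pics/w7.png',f['img'][:,:,::-1]); f=grab_frame('top');crop(f,180,115,345,230,4.8,'pics/t7.png'); print(arm.sense()['qpos'])"
```

```text
time: 12.62
position: [0.5069, -0.1324, 0.0592]
tcp_rot: [[0.781, 0.624, -0.001], [0.624, -0.781, 0.001], [-0.0, -0.001, -1.0]]
wrist_force: [0.6, 0.1, 0.1]
[-2.55289089e-01  3.93527799e-01 -4.29033113e-01  7.49167911e-01
  1.99307062e-04  2.21065299e+00]
```

View pics/w7.png

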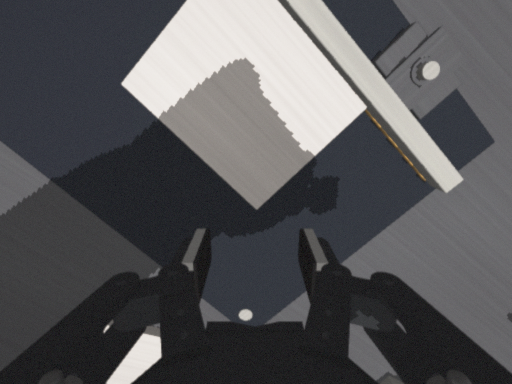

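View pics/t7.png

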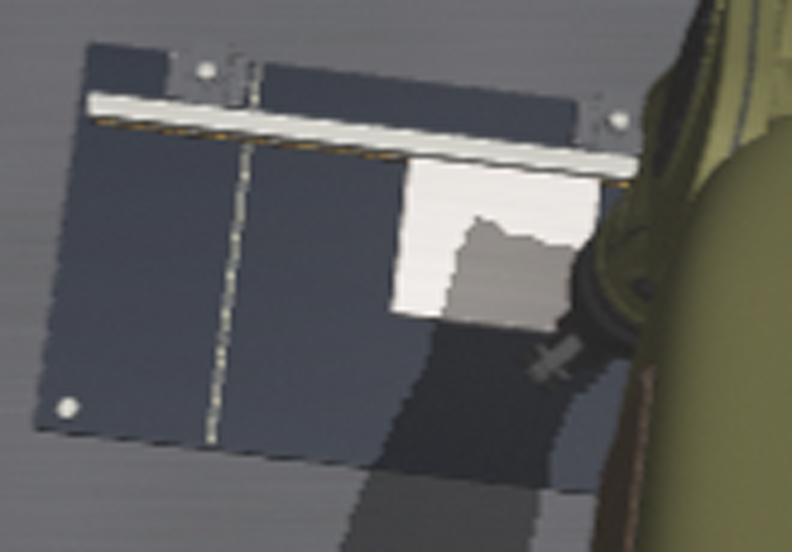

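```bash
python3 - <<'E'
from h import *
t=grab_frame("top")
cv=lambda L: (np.array(L,float)+.5)/4.8-.5+[180,115]
L=back(t,cv([(258,66),(211,443)]),.010); E=back(t,cv([(410,158),(392,311)]),.024)
print(L,E)
x=(L[0]-L[1])[:2]; x/=np.linalg.norm(x); y=np.array([-x[1],x[0]]); print("yaw",np.arctan2(x[1],x[0]))
print("edge short of line",[(L[0,:2]-e[:2])@y*1000 for e in E])
f=grab_frame("wrist"); p=arm.sense()["position"];R=arm.sense()["tcp_rot"]
C=back(f,[(257,209),(366,106),(122,83)],.024); print(C, ((C-p)@R*1000).round(1))
E
```

```text
[[0.68244693 0.07397397 0.01      ]
 [0.4409841  0.09998428 0.01      ]] [[ 0.61956129 -0.0222334   0.024     ]
 [ 0.52227816 -0.01111999  0.024     ]]
yaw -0.10730592682718242
edge short of line [np.float64(102.38907495786057), np.float64(101.75861960565905)]
[[ 0.51227692 -0.13067479  0.024     ]
 [ 0.61002509 -0.1404904   0.024     ]
 [ 0.52551579 -0.01301495  0.024     ]] [[  4.9   1.8  35.3]
 [ 75.   70.7  35.2]
 [ 88.9 -81.6  35.3]]
```

```bash

python3 -m handwheel '[[[0,1.5,25,0,0,0],[0,1.5,42,0,0,0],[0,1.5,50,0,0,0],[5,1.5,50,0,0,0],[10,1.5,50,0,0,0],[14,1.5,50,0,0,0],[17,1.5,50,0,0,0],[18,1.5,50,0,0,0],[18,1.5,50,0,0,0]]]'| egrep 'time|pos|rot|force'
python3 -c "
from h import *
f=grab_frame('wrist'); cv2.imwrite('pics/w8.png',f['img'][:,:,::-1])"
```

```text
time: 13.95
position: [0.5226, -0.1227, 0.0093]
tcp_rot: [[0.78, 0.626, -0.0], [0.626, -0.78, 0.0], [-0.0, -0.0, -1.0]]
wrist_force: [-0.1, -0.5, -0.6]
```

View pics/w8.png

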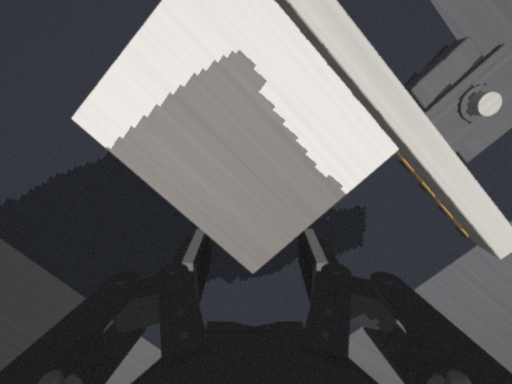

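```bash

python3 -m handwheel '[[[0.7,0.7,0,0,0,0],[1.4,1.4,0,0,0,0]]]'| egrep 'pos|force'
python3 -m handwheel '[[[0.4,0.4,0,0,0,0],[0.8,0.8,0,0,0,0]]]'| egrep 'pos|force'
python3 -m handwheel '[[[0.4,0.4,0,0,0,0],[0.7,0.7,0,0,0,0]]]'| egrep 'pos|force'
```

```text
position: [0.523, -0.1228, 0.0089]
wrist_force: [-4.2, 0.2, 2.8]
position: [0.5231, -0.1228, 0.0087]
wrist_force: [-6.0, 0.3, 3.2]
position: [0.5231, -0.1228, 0.0085]
wrist_force: [-8.8, 1.4, 4.2]
```

```bash

python3 -m handwheel '[[[-0.5,-0.5,0,0,0,0],[-1.1,-1.1,0,0,0,0]]]'| egrep 'pos|force'
python3 -m handwheel '[[[1,-1,0,0,0,0],[1.5,-1.5,0,0,0,0],[2,-2,0,0,0,0]]]'| egrep 'pos|force'
python3 -m handwheel '[[[0.7,-0.7,0,0,0,0],[1.4,-1.4,0,0,0,0]]]'| egrep 'time|pos|force'
```

```text
position: [0.523, -0.1227, 0.0087]
wrist_force: [-3.8, 0.8, 0.0]
position: [0.5232, -0.1211, 0.0086]
wrist_force: [-5.2, -2.0, 1.0]
time: 15.62
position: [0.5234, -0.1192, 0.0086]
wrist_force: [-5.4, -2.9, 0.5]
```

```bash

python3 -m handwheel '[[[0.5,-1.3,0,0,0,0],[1.5,-2.3,0,0,0,0],[2.5,-3.3,0,0,0,0],[3.5,-4.3,0,0,0,0]]]'| egrep 'time|pos|force'
python3 -c "
from h import *
f=grab_frame('wrist'); cv2.imwrite('pics/w9.png',f['img'][:,:,::-1])"
```

```text
time: 16.12
position: [0.524, -0.1136, 0.0086]
wrist_force: [-5.6, -2.5, 0.8]
```

View pics/w9.png

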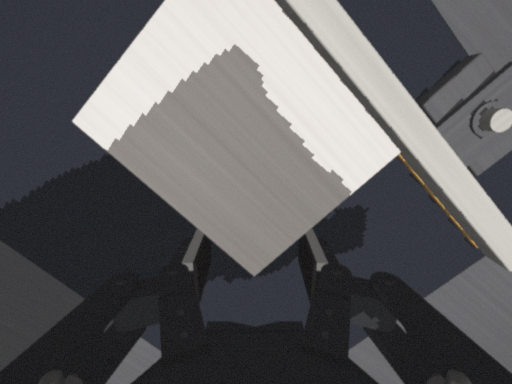

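```bash

python3 -m handwheel '[[[1.2,-1.8,0,0,0,0],[2.7,-3.3,0,0,0,0],[4.2,-4.8,0,0,0,0],[5.7,-6.3,0,0,0,0],[7.2,-7.8,0,0,0,0],[8.7,-9.3,0,0,0,0],[9.7,-10.3,0,0,0,0]]]'| egrep 'time|pos|force'
python3 -m handwheel '[[[1.5,-1.5,0,0,0,0],[3,-3,0,0,0,0],[4.5,-4.5,0,0,0,0],[6,-6,0,0,0,0],[7.5,-7.5,0,0,0,0],[9,-9,0,0,0,0],[10,-10,0,0,0,0]]]'| egrep 'time|pos|force'
python3 -c "
from h import *
f=grab_frame('wrist'); cv2.imwrite('pics/w10.png',f['img'][:,:,::-1]);f=grab_frame('top');crop(f,180,115,345,230,4.8,'pics/t10.png')"
```

```text
time: 17.05
position: [0.5256, -0.0987, 0.0087]
wrist_force: [-5.0, -2.7, -1.4]
time: 17.92
position: [0.5272, -0.0846, 0.0087]
wrist_force: [-5.2, -2.2, -2.3]
```

View pics/w10.png

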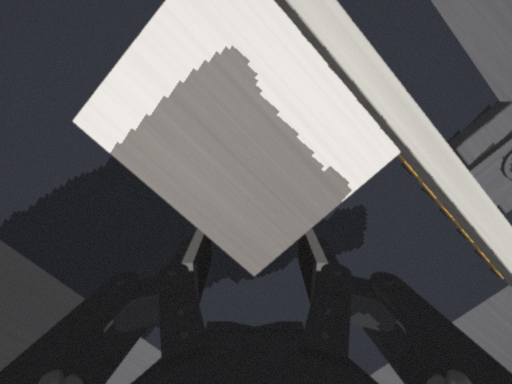

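View pics/t10.png

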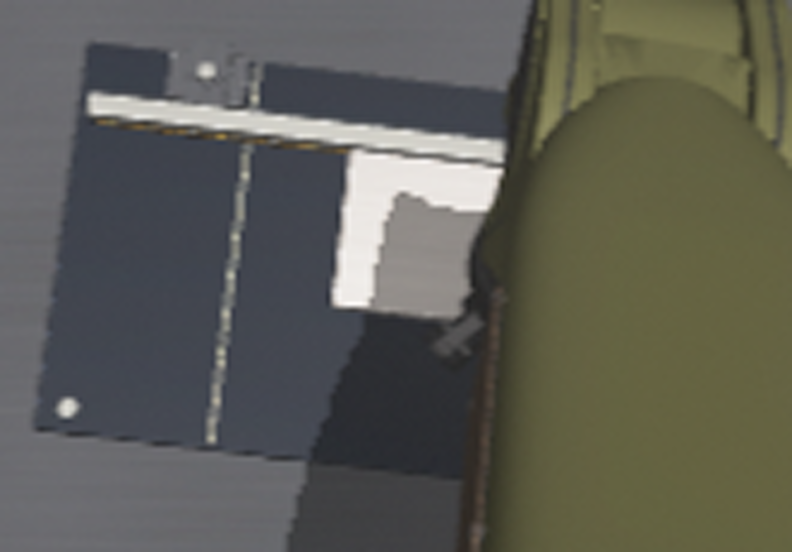

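```bash
cat > meas.py <<'E'
from h import *
from scipy.ndimage import map_coordinates, gaussian_filter
yaw=-0.1073; X=np.array([np.cos(yaw),np.sin(yaw)]); Y=np.array([-X[1],X[0]])
def prof(f,o,u0,u1,z,n=400):
    u=np.linspace(u0,u1,n); P=np.c_[o[None]+u[:,None]*Y, np.full(n,z)]; uv=proj(f,P)
    g=gaussian_filter(cv2.cvtColor(f["img"],cv2.COLOR_RGB2GRAY).astype(float),.6)
    return u,map_coordinates(g,[uv[:,1],uv[:,0]],order=1)
def measure(f,guess,xs=np.arange(-.01,.066,.006),L0=np.array([.5505,.0885])):
    # L0: approx point on line at jig x=0 ; returns edge-line distance (mm short) per x
    E=[];Ls=[]
    for x in xs:
        o=L0+x*X
        u,g=prof(f,o,-.008,.008,.010); w=np.clip(g-np.percentile(g,50)-6,0,None)
        Ls.append((u*w).sum()/w.sum() if w.sum() > 20 else np.nan)
        u,g=prof(f,o,-guess-.012,-guess+.012,.024); lo,hi=np.percentile(g,90),np.percentile(g,10)
        th=(lo+hi)/2; i=np.where((g[:-1]>=th)&(g[1:]<th))[0]; E.append(u[i[0]] if len(i) else np.nan)
    E=np.array(E)*1000;Ls=np.array(Ls)*1000
    return xs*1000,E,Ls
if __name__=="__main__":
    import sys
    f=grab_frame(sys.argv[2]); x,E,L=measure(f,float(sys.argv[1])/1000)
    print("E",E.round(1)); print("L",L.round(1)); m=lambda a:np.nanmedian(a)
    ok=~np.isnan(E); print("edge",m(E),"line",m(L),"short",m(L)-m(E), "tilt edge",np.polyfit(x[ok],E[ok],1)[0])
E
python3 meas.py 65 top; python3 -c "
from h import *
f=grab_frame('top'); print(-f['view'][:3,:3].T@f['view'][:3,3])"
```

```text
E [-64.  -64.3 -65.2 -64.9 -64.2 -64.5 -64.8 -65.2 -64.5 -64.  -64.9 -65.5
 -64.8]
L [ 0.   0.7  0.4 -0.6 -0.1  0.7  0.5 -0.5 -0.2  0.5  0.7 -0.3 -0.4]
edge -64.84962406015038 line 0.011558802040493702 short 64.86118286219087 tilt edge -0.007766669420804422
[0.33762569 0.03743989 1.06105652]
```

```bash

python3 -m handwheel '[[[1.3,-1.7,0,0,0,0],[2.8,-3.2,0,0,0,0],[4.3,-4.7,0,0,0,0],[5.8,-6.2,0,0,0,0],[7.3,-7.7,0,0,0,0],[8.8,-9.2,0,0,0,0],[10.3,-10.7,0,0,0,0],[11.8,-12.2,0,0,0,0],[13.3,-13.7,0,0,0,0],[14.8,-15.2,0,0,0,0]]]'| egrep 'time|pos|force'
python3 -m handwheel '[[[1.5,-1.5,0,0,0,0],[3,-3,0,0,0,0],[4.5,-4.5,0,0,0,0],[6,-6,0,0,0,0],[7.5,-7.5,0,0,0,0],[9,-9,0,0,0,0],[10.5,-10.5,0,0,0,0],[12,-12,0,0,0,0],[13,-13,0,0,0,0]]]'| egrep 'time|pos|force'
python3 meas.py 25 top
python3 -c "
from h import *
f=grab_frame('wrist'); cv2.imwrite('pics/w11.png',f['img'][:,:,::-1])"
```

```text
time: 19.38
position: [0.5296, -0.0634, 0.0088]
wrist_force: [-5.3, -0.9, -1.9]
time: 20.5
position: [0.5316, -0.045, 0.0088]
wrist_force: [-5.0, -1.2, -1.5]
E [-25.2 -24.5 -25.  -25.5 -25.2 -24.7 -25.1 -25.5 -25.5 -24.8 -25.1 -25.5
 -25.6]
L [ 0.   0.7  0.4 -0.6 -0.1  0.7  0.5 -0.5 -0.2  0.5  0.7 -0.4 -0.4]
edge -25.210526315789476 line 0.0266654373320601 short 25.237191753121536 tilt edge -0.007105676278608515
```

View pics/w11.png

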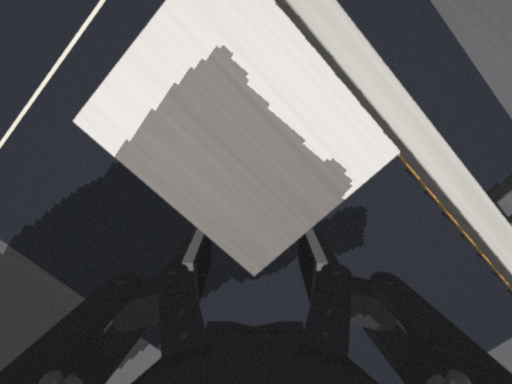

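```bash

python3 -m handwheel '[[[1.5,-1.5,0,0,0,0],[3,-3,0,0,0,0],[4.5,-4.5,0,0,0,0],[6,-6,0,0,0,0],[7.5,-7.5,0,0,0,0],[9,-9,0,0,0,0],[10.5,-10.5,0,0,0,0],[11.5,-11.5,0,0,0,0],[12,-12,0,0,0,0]]]'| egrep 'time|pos|force'
python3 meas.py 9 top
python3 -c "
from h import *
import meas
f=grab_frame('wrist'); cv2.imwrite('pics/w12.png',f['img'][:,:,::-1])
x,E,L=meas.measure(f,.009,np.arange(-.022,.03,.004)); print(x);print(E.round(1));print(L.round(1)); print((L-E).round(2))
"
```

```text
time: 21.72
position: [0.5335, -0.0282, 0.0089]
wrist_force: [-4.6, -1.7, -2.3]
E [-8.7 -8.9 -9.2 -8.6 -8.5 -8.9 -9.2 -8.7 -8.5 -9.2 -9.4 -8.9 -8.5]
L [-6.4 -3.6 -6.8 -6.5 -6.8 -4.4 -6.7 -6.5 -6.3 -5.9 -5.7 -5.9 -4.8]
edge -8.909774436090224 line -6.26612336338997 short 2.643651072700254 tilt edge -0.0012118207606929303
[-22. -18. -14. -10.  -6.  -2.   2.   6.  10.  14.  18.  22.  26.]
[-5.1 -5.1 -9.5 -9.3 -9.3 -9.4 -9.3 -9.4 -9.4 -9.5 -9.5 -9.5 -9.5]
[-1.7 -4.2 -4.2 -4.2 -4.2 -4.2 -4.2 -4.2 -4.2 -4.2 -4.2 -4.2 -4.2]
[3.4  0.92 5.27 5.08 5.04 5.17 5.11 5.21 5.19 5.24 5.21 5.23 5.27]
```

View pics/w12.png

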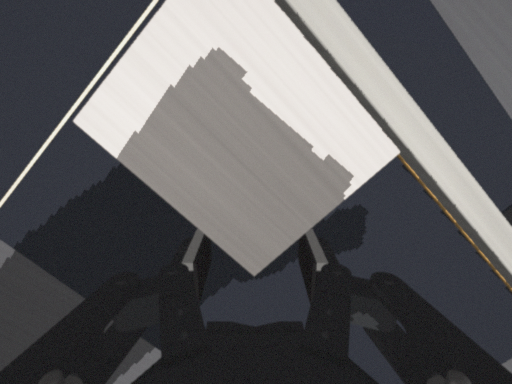

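```bash
cat > mw.py <<'E'
from meas import *
import sys
def wl(f,xs,r0,r1,L0=np.array([.5505,.0885])):
    out=[]
    for x in xs:
        u,g=prof(f,L0+x*X,r0,r1,.010); b=np.percentile(g,30); w=np.clip(g-b-15,0,None); out.append((u*w).sum()/w.sum() if w.sum()>20 else np.nan)
    return np.array(out)*1000
if __name__=="__main__":
    g=float(sys.argv[1])/1000; xs=np.arange(-.014,.03,.004)
    f=grab_frame("wrist"); _,E,_=measure(f,g,xs); L=wl(f,np.arange(-.06,.03,.006),-.0035,.006); print("wrist E",E.round(2),"L",L.round(2))
    t=grab_frame("top"); xs=np.arange(-.01,.066,.004); _,E,_=measure(t,g,xs); L=wl(t,np.arange(-.12,.066,.006),-.005,.006); print("top E",E.round(2),np.nanmean(E),"L",L.round(2),np.nanmean(L))
E
python3 mw.py 9
```

```text
wrist E [-9.45 -9.27 -9.33 -9.39 -9.39 -9.39 -9.39 -9.51 -9.45 -9.45 -9.51] L [ 0.01 -0.03 -0.09 -0.08 -0.12 -0.18 -0.21 -0.58 -0.6  -0.59 -0.6  -0.58
 -0.54 -0.58 -0.58]
top E [-8.61 -8.85 -8.79 -9.09 -8.85 -8.37 -8.49 -8.85 -8.73 -9.15 -8.97 -8.55
 -8.55 -8.85 -8.85 -9.27 -9.15 -8.79 -8.49] -8.802136921250494 L [  nan   nan  0.1   0.52  0.85  0.51 -0.03  0.56  0.38  0.55 -0.06  0.63
  0.23  0.68 -0.15  0.6   0.59  0.49 -0.41  0.35  0.16  0.37 -1.01  0.19
  0.06   nan -0.77 -0.09  0.34   nan -0.7 ] 0.18228174811532233
```

```bash

python3 -m handwheel '[[[1,-1,0,0,0,0],[2,-2,0,0,0,0],[3,-3,0,0,0,0],[4,-4,0,0,0,0],[4.7,-4.7,0,0,0,0],[5,-5,0,0,0,0],[5,-5,0,0,0,0]]]'| egrep 'time|pos|force'
python3 mw.py 2
python3 -c "
from h import *
f=grab_frame('wrist'); crop(f,0,0,260,190,3,'pics/w13.png')
f=grab_frame('top');crop(f,200,130,300,205,7.5,'pics/t13.png')"
```

```text
time: 22.8
position: [0.5343, -0.0211, 0.0089]
wrist_force: [-5.4, -1.2, -1.5]
wrist E [-2.45 -2.33 -2.33 -2.33 -2.33 -2.45 -2.39 -2.45 -2.45 -2.45 -2.51] L [ 0.02 -0.01 -0.05 -0.09 -0.1  -0.16 -0.18 -0.41 -0.45 -0.45 -0.4  -0.43
 -0.41 -0.35 -0.37]
top E [-0.11  0.38  0.32  0.14 -0.35 -0.47  0.14  0.86  0.44  0.14  0.2   0.14
  0.14  0.5   0.5   0.08 -0.47 -0.95 -1.01] 0.03086664028492215 L [  nan   nan  0.08  0.52  0.85  0.55 -0.03  0.56  0.37  0.56 -0.06  0.63
  0.24  0.71 -0.18  0.6   0.6    nan -2.65 -2.46 -2.36 -2.45 -2.58 -2.44
 -2.35 -2.46 -2.43 -2.47 -2.35 -2.48 -2.62] -0.9326577714505683
```

View pics/w13.png

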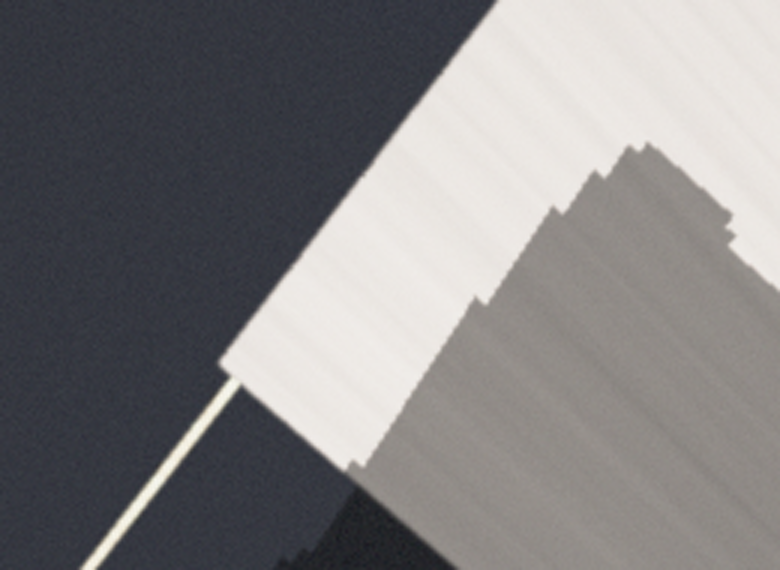

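View pics/t13.png

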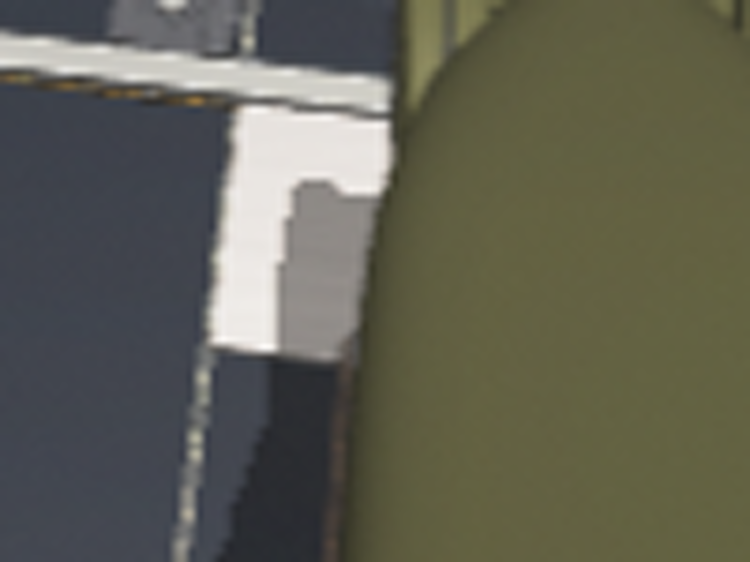

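```bash

python3 -m handwheel '[[[0.4,-0.4,0,0,0,0],[0.8,-0.8,0,0,0,0],[1.1,-1.1,0,0,0,0],[1.1,-1.1,0,0,0,0]]]'| egrep 'time|pos|force'
python3 mw.py 0.6 | head -2
```

```text
time: 23.5
position: [0.5344, -0.0196, 0.0089]
wrist_force: [-4.5, -1.3, -2.1]
wrist E [-0.93 -0.75 -0.75 -0.81 -0.93 -0.87 -0.87 -0.93 -0.99 -0.99 -0.99] L [ 0.03  0.01 -0.06 -0.08 -0.13 -0.17 -0.17   nan   nan   nan   nan   nan
   nan   nan   nan]
```

```bash

python3 -m handwheel '[[[-0.4,-0.4,0,0,0,0],[-0.8,-0.8,0,0,0,0],[-1.2,-1.2,0,0,0,0],[-1.7,-1.7,0,0,0,0],[-2.5,-2.5,0,0,0,0],[-5,-3.5,0,0,0,0],[-10,-3.5,0,0,0,0],[-18,-3.5,0,0,0,0],[-20,-3.5,-30,0,0,0],[-10,-25,-65,0,0,9],[10,-50,-70,0,0,18],[25,-75,-70,0,0,27],[38,-101,-70,0,0,36],[38,-101,-70,0,0,45],[38,-101,-70,0,0,45],[38,-101,-70,0,0,45]]]'| egrep 'time|pos|force'
python3 -c "
from h import *
f=grab_frame('wrist'); cv2.imwrite('pics/w14.png',f['img'][:,:,::-1]); print(-f['view'][:3,:3].T@f['view'][:3,3])"
```

```text
time: 25.6
position: [0.5002, 0.0085, 0.0794]
wrist_force: [-0.0, -0.4, -0.6]
[ 0.57835335 -0.0013938   0.220843  ]
```

View pics/w14.png

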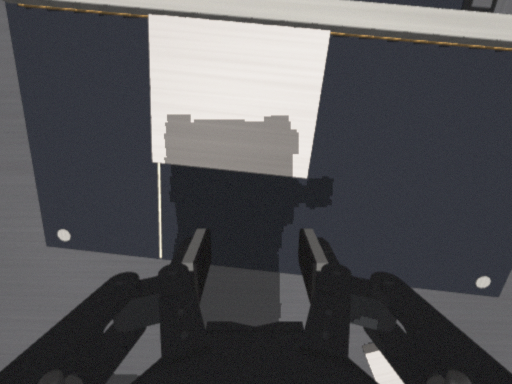

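```bash
python3 -c "
from h import *
s=arm.sense(); print(s['position'],s['tcp_rot'].round(3),s['qpos'].round(2),s['joint_vel'].round(2))"
python3 -m handwheel '[[[0,0,0,0,0,0]]]'
```

```text
[0.50022121 0.00861283 0.07936732] [[ 1.    -0.017 -0.002]
 [-0.017 -0.998  0.055]
 [-0.002 -0.055 -0.998]] [-0.02  0.34 -0.46  0.78  0.06  3.14] [0.01 0.   0.   0.   0.01 0.  ]
time: 25.78
position: [0.5005, 0.0094, 0.0794]
tcp_rot: [[1.0, -0.016, -0.001], [-0.016, -0.998, 0.056], [-0.002, -0.056, -0.998]]
wrist_force: [-0.7, -0.2, 0.3]
grip_width: 0.604
```

```bash
python3 -m handwheel '[[[0,0,-20,0,0,-10],[0,0,-20,0,0,-20],[0,0,-20,0,0,-30],[0,0,-20,0,0,-30],[0,0,-20,0,0,-30]]]'
python3 -c "
from h import *
s=arm.sense(); print(s['position'],s['tcp_rot'].round(3),s['qpos'].round(2))"
```

```text
time: 26.4
position: [0.5005, 0.0081, 0.0992]
tcp_rot: [[0.875, 0.484, -0.002], [0.483, -0.874, 0.056], [0.025, -0.05, -0.998]]
wrist_force: [-0.1, 0.9, 0.9]
grip_width: 0.598
[0.50045356 0.00813504 0.09922455] [[ 0.875  0.484 -0.002]
 [ 0.483 -0.874  0.056]
 [ 0.025 -0.05  -0.998]] [-0.02  0.32 -0.43  0.83  0.06  2.62]
```

```bash
python3 -m handwheel '[[[18,-40,0,-1.4,-0.7,0],[36,-85,0,-2.9,-1.4,0],[36,-85,0,-2.9,-1.4,0],[36,-85,0,-2.9,-1.4,0]]]'
python3 -c "
from h import *
f=grab_frame('wrist'); cv2.imwrite('pics/w15.png',f['img'][:,:,::-1]); print(-f['view'][:3,:3].T@f['view'][:3,3])"
```

```text
time: 26.9
position: [0.4905, 0.0995, 0.1043]
tcp_rot: [[0.874, 0.485, 0.001], [0.485, -0.874, -0.001], [0.001, 0.002, -1.0]]
wrist_force: [0.3, -0.6, -0.1]
grip_width: 0.601
[0.55850852 0.13692487 0.24626416]
```

View pics/w15.png

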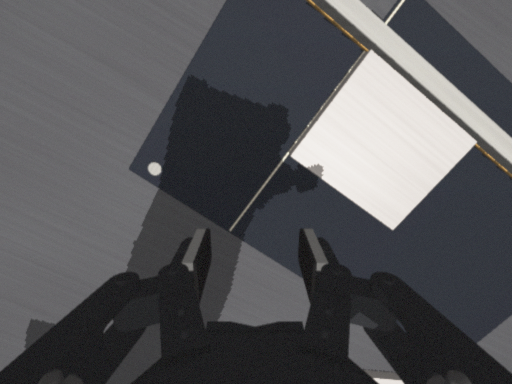

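```bash
python3 - <<'E'
from h import *
from meas import *
import mw
f=grab_frame("wrist"); crop(f,270,30,390,165,5,"pics/w16.png")
L0=np.array([.5505,.0885])
print("L near",mw.wl(f,np.arange(-.115,-.03,.006),-.006,.006).round(2))
for x in (-.01,.0,.02,.04,.06):
    u,g=prof(f,L0+x*X,-.004,.004,.010,33); print(x,[int(v) for v in g])
_,E,_=measure(f,0.0006,np.arange(-.02,.07,.006)); print("E",E.round(2))
t=grab_frame("top"); crop(t,200,130,300,205,7.5,"pics/t16.png")
cs=proj(f,np.c_[L0+.02*X+0*Y,.01][None] if False else np.array([[*(L0+.02*X),.01]])); print(cs)
E
```

```text
L near [ nan 0.14 0.32 0.26 0.32 0.29 0.21 0.19 0.18 0.2  0.15 0.11 0.1  0.06
 0.  ]
-0.01 [219, 210, 196, 181, 165, 149, 136, 124, 113, 106, 102, 102, 103, 105, 107, 108, 106, 104, 100, 94, 88, 81, 74, 68, 66, 63, 62, 61, 60, 59, 59, 59, 59]
0.0 [223, 212, 198, 182, 166, 149, 135, 123, 114, 106, 104, 106, 109, 114, 119, 125, 131, 135, 139, 129, 116, 104, 93, 82, 74, 69, 65, 62, 61, 60, 60, 60, 60]
0.02 [211, 200, 187, 171, 155, 140, 126, 115, 109, 104, 100, 100, 104, 108, 111, 115, 116, 114, 109, 103, 96, 87, 79, 73, 68, 65, 63, 61, 60, 60, 60, 60, 60]
0.04 [204, 190, 176, 160, 143, 129, 116, 107, 103, 100, 99, 100, 104, 107, 110, 113, 110, 104, 98, 90, 82, 75, 70, 66, 62, 61, 60, 60, 59, 59, 59, 59, 58]
0.06 [194, 179, 162, 145, 129, 115, 107, 102, 98, 95, 96, 100, 104, 108, 111, 111, 107, 102, 96, 89, 82, 74, 68, 64, 62, 60, 59, 59, 59, 58, 58, 58, 58]
E [ 4.54  0.15  0.33  0.21  0.03  0.21  0.21  0.09  0.09  0.09 -0.15 -0.03
 -0.03 -0.21 -0.09 -0.15]
[[311.84707002 119.03508355]]
```

View pics/w16.png

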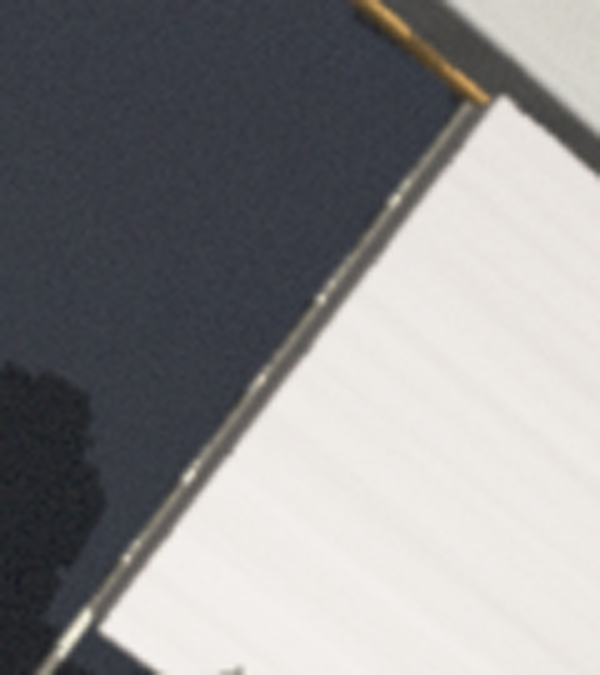

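View pics/t16.png

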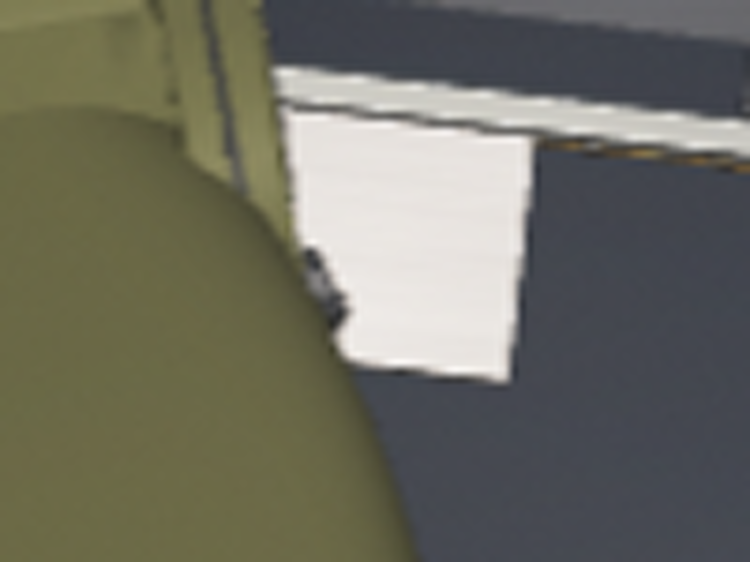

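```bash
python3 -m handwheel '[[[15,12,30,0,0,0],[25,20,55,0,0,0],[25,20,60,0,0,0],[25,20,60,0,0,0]]]'
python3 - <<'E'
from h import *
f=grab_frame("wrist"); cv2.imwrite("pics/w17.png",f["img"][:,:,::-1]); print(-f['view'][:3,:3].T@f['view'][:3,3])
E
```

```text
time: 27.55
position: [0.5216, 0.0933, 0.0444]
tcp_rot: [[0.875, 0.484, 0.0], [0.484, -0.875, -0.001], [-0.0, 0.001, -1.0]]
wrist_force: [0.4, -0.8, -0.2]
grip_width: 0.601
[0.58980448 0.13058076 0.18624919]
```

View pics/w17.png

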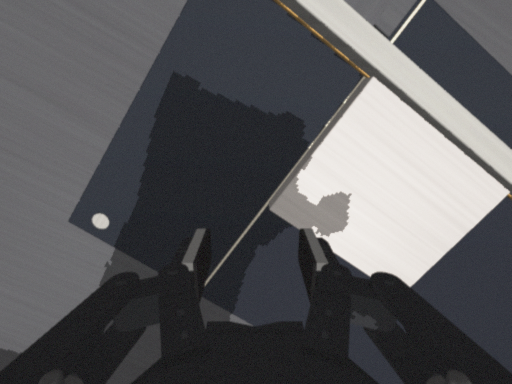

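```bash
python3 - <<'E'
from h import *
from meas import *
import meas, mw
f=grab_frame("wrist"); crop(f,230,60,390,230,3.5,"pics/w18a.png"); crop(f,235,165,315,245,7,"pics/w18.png")
L0=np.array([.5505,.0885])
# yaw from visible fence side & line
xs=np.arange(-.115,.11,.005)
def raw(x,z=.010):
    u,g=prof(f,L0+x*X,-.004,.004,z,33); return [int(v) for v in g]
for x in (-.08,-.07,-.06,-.05,-.045,-.04,-.035): print("free",x,raw(x))
for x in (-.02,-.01,0,.02,.04,.06): print("occ ",x,raw(x))
for x in (.095,.1,.105,.11): print("beyond",x,raw(x))
E
```

```text
free -0.08 [36, 35, 35, 36, 36, 37, 38, 40, 42, 48, 57, 67, 78, 92, 105, 117, 124, 125, 124, 120, 108, 94, 80, 67, 57, 48, 42, 39, 37, 36, 35, 35, 35]
free -0.07 [34, 34, 34, 34, 35, 36, 37, 39, 43, 47, 56, 67, 79, 92, 104, 115, 126, 125, 120, 114, 104, 90, 77, 64, 54, 48, 42, 38, 38, 37, 37, 36, 35]
free -0.06 [36, 36, 35, 35, 35, 36, 36, 39, 44, 50, 58, 71, 85, 100, 112, 120, 126, 131, 125, 116, 104, 90, 76, 64, 53, 46, 43, 40, 38, 38, 38, 38, 37]
free -0.05 [35, 34, 34, 33, 33, 33, 35, 37, 40, 47, 58, 70, 83, 98, 113, 126, 129, 127, 122, 115, 101, 87, 73, 61, 53, 46, 39, 38, 37, 36, 35, 34, 34]
free -0.045 [39, 38, 38, 37, 37, 37, 37, 38, 42, 50, 60, 71, 86, 102, 117, 128, 130, 129, 125, 115, 101, 86, 72, 60, 50, 42, 38, 38, 37, 37, 37, 37, 38]
free -0.04 [34, 34, 34, 34, 34, 35, 36, 37, 41, 48, 57, 68, 82, 97, 112, 120, 124, 126, 123, 112, 99, 85, 71, 59, 49, 40, 38, 37, 36, 35, 34, 33, 33]
free -0.035 [36, 36, 36, 36, 37, 37, 38, 39, 44, 51, 61, 73, 89, 104, 119, 125, 128, 129, 123, 112, 98, 83, 70, 59, 50, 44, 42, 40, 39, 39, 39, 39, 38]
occ  -0.02 [42, 42, 41, 40, 39, 39, 40, 
[... 874 characters left out ...]
 60, 60]
beyond 0.095 [208, 208, 208, 208, 208, 208, 208, 208, 208, 209, 209, 209, 209, 209, 210, 210, 210, 209, 209, 208, 208, 208, 208, 208, 209, 209, 208, 208, 208, 208, 208, 208, 208]
beyond 0.1 [210, 211, 211, 211, 211, 211, 210, 210, 210, 209, 209, 209, 209, 209, 209, 209, 209, 209, 208, 208, 208, 208, 209, 209, 209, 209, 209, 209, 209, 208, 208, 209, 209]
beyond 0.105 [209, 209, 209, 209, 209, 208, 208, 207, 208, 208, 208, 208, 208, 208, 208, 209, 209, 209, 208, 208, 208, 208, 209, 209, 209, 208, 208, 208, 208, 208, 208, 208, 208]
beyond 0.11 [60, 61, 60, 60, 61, 64, 70, 84, 103, 128, 159, 188, 214, 223, 223, 218, 203, 174, 144, 114, 93, 78, 66, 63, 65, 68, 74, 81, 88, 93, 96, 97, 98]
```

View pics/w18a.png

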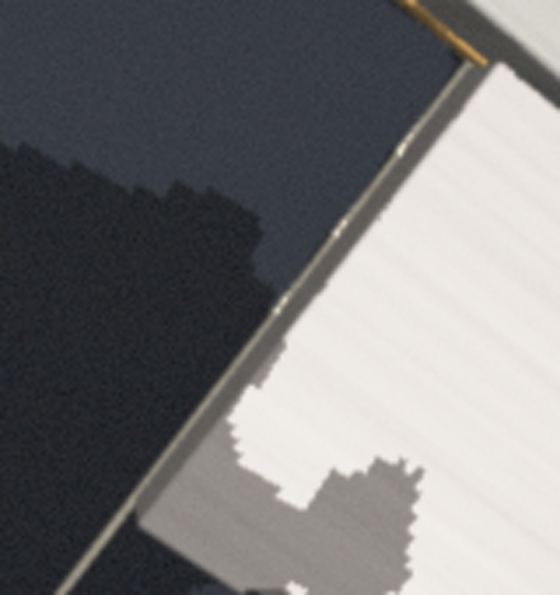

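View pics/w18.png

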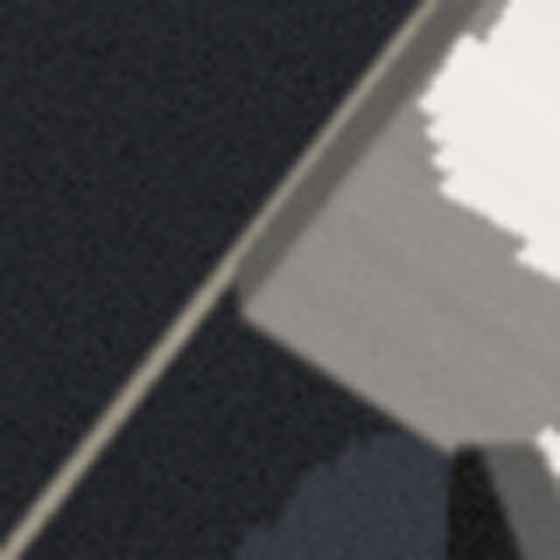

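```bash
python3 - <<'E'
from h import *
from meas import *
from scipy.special import ndtr
from scipy.optimize import curve_fit
f=grab_frame("wrist"); L0=np.array([.5505,.0885])
free=lambda u,A,b,c,s: b+A*(ndtr((u+.8-c)/s)-ndtr((u-.8-c)/s))
C=[];S=[];AA=[];xs=np.arange(-.085,-.024,.003)
for x in xs:
    u,g=prof(f,L0+x*X,-.003,.003,.010,120); p,_=curve_fit(free,u*1000,g,[90,36,0,.6]); C.append(p[2]);S.append(p[3]);AA.append(p[0])
k=np.polyfit(xs,C,1); print("c",np.round(C,2),"s",np.mean(S),"A",np.mean(AA),"slope",k)
s=np.mean(S)
for x in np.arange(-.014,.02,.003):
    c=np.polyval(k,x)
    for A in (np.mean(AA[-6:]),):
        occ=lambda u,e,g0,b,c,A: g0*(1-ndtr((u-e)/s))+(A+b)*(ndtr((u-e)/s)-ndtr((u-.8-c)/s))+b*ndtr((u-.8-c)/s)
        u,g=prof(f,L0+x*X,-.0022,.003,.010,120)
        q,_=curve_fit(lambda u,e,g0,b:occ(u,e,g0,b,c,A),u*1000,g,[-.3,94,36]); print(round(x,3),"line c",round(c,2),"foot e",round(q[0],2),"e-c",round(q[0]-c,2),"res",np.std(g-occ(u*1000,*q,c,A)).round(1))
E
```

```text
c [0.34 0.3  0.33 0.26 0.26 0.26 0.21 0.25 0.24 0.16 0.2  0.19 0.14 0.16
 0.15 0.12 0.1  0.11 0.05 0.03 0.05] s 0.8838325490322999 A 146.85644421760094 slope [-4.73343805 -0.0741205 ]
-0.014 line c -0.01 foot e -0.25 e-c -0.24 res 2.9
-0.011 line c -0.02 foot e -0.16 e-c -0.14 res 2.3
-0.008 line c -0.04 foot e -0.17 e-c -0.13 res 2.4
-0.005 line c -0.05 foot e -0.22 e-c -0.17 res 2.7
-0.002 line c -0.06 foot e -0.26 e-c -0.19 res 2.7
0.001 line c -0.08 foot e -0.25 e-c -0.17 res 2.2
0.004 line c -0.09 foot e -0.29 e-c -0.2 res 2.3
0.007 line c -0.11 foot e -0.34 e-c -0.24 res 3.0
0.01 line c -0.12 foot e -0.42 e-c -0.3 res 3.3
0.013 line c -0.14 foot e -0.45 e-c -0.31 res 3.1
0.016 line c -0.15 foot e -0.36 e-c -0.21 res 2.4
0.019 line c -0.16 foot e -0.37 e-c -0.21 res 2.7
```

```bash
python3 - <<'E'
from h import *
from meas import *
yaw=-0.112; X=np.array([np.cos(yaw),np.sin(yaw)]); Y=np.array([-X[1],X[0]])
f=grab_frame("wrist"); g=gaussian_filter(cv2.cvtColor(f["img"],cv2.COLOR_RGB2GRAY).astype(float),.5)
O=np.array([.5505,.0885])
def sc(y,z,a,b,rise):
    u=np.linspace(a,b,400); P=np.c_[O+y*Y+u[:,None]*X,np.full(400,z)]; uv=proj(f,P); v=map_coordinates(g,[uv[:,1],uv[:,0]],order=1)
    d=np.gradient(v); i=np.argmax(d if rise else -d); return u[i]*1000, v.min(), v.max()
for y in (-.01,-.03,-.05,-.07,-.09,-.105):
    far=sc(y,.024,.055,.085,False); bar=sc(y,.034,.060,.09,True); near=sc(y,.024,-.04,-.015,True); print(y,"blank far",far,"bar top near edge",bar,"near",near)
crop(f,340,40,512,200,4.5,"pics/w19.png")
E
```

```text
-0.01 blank far (np.float64(84.24812030075188), np.float64(76.25579982155168), np.float64(233.35586570726025)) bar top near edge (np.float64(84.51127819548871), np.float64(71.88257346387542), np.float64(231.86644139239021)) near (np.float64(-15.0), np.float64(32.5429557791728), np.float64(74.77643986933586))
-0.03 blank far (np.float64(84.24812030075188), np.float64(78.56634106017479), np.float64(233.78165470018047)) bar top near edge (np.float64(84.58646616541353), np.float64(74.18476916322072), np.float64(232.4865382009969)) near (np.float64(-15.0), np.float64(24.765996142387223), np.float64(58.84034860338129))
-0.05 blank far (np.float64(84.32330827067669), np.float64(80.79656608848885), np.float64(233.40207335804877)) bar top near edge (np.float64(84.81203007518796), np.float64(75.08448665996734), np.float64(232.2358714243182)) near (np.float64(-26.904761904761905), np.float64(19.968709168920988), np.float64(90.48532632705268))
-0.07 blank far (np.float64(84.09774436090225), np.float64(82.61906438990482), np.float64(232.60450758951131)) bar top near edge (np.float64(85.0375939849624), np.float64(73.25073022599987), np.float64(231.89811737536175)) near (np.float64(-15.0), np.float64(27.744172061545452), np.float64(125.02298872517832))
-0.09 blank far (np.float64(84.24812030075188), np.float64(82.85463878734602), np.float64(231.9917206024491)) bar top near edge (np.float64(84.51127819548871), np.float64(73.06400359246342), np.float64(231.03204403267898)) near (np.float64(-15.06265664160401), np.float64(28.21584670866903), np.float64(79.05577975456725))
-0.105 blank far (np.float64(84.24812030075188), np.float64(79.838747917984), np.float64(231.81099499281547)) bar top near edge (np.float64(84.73684210526315), np.float64(0.0), np.float64(230.18622201783074)) near (np.float64(-28.0952380952381), np.float64(29.731386549134402), np.float64(41.678246468062284))
```

View pics/w19.png

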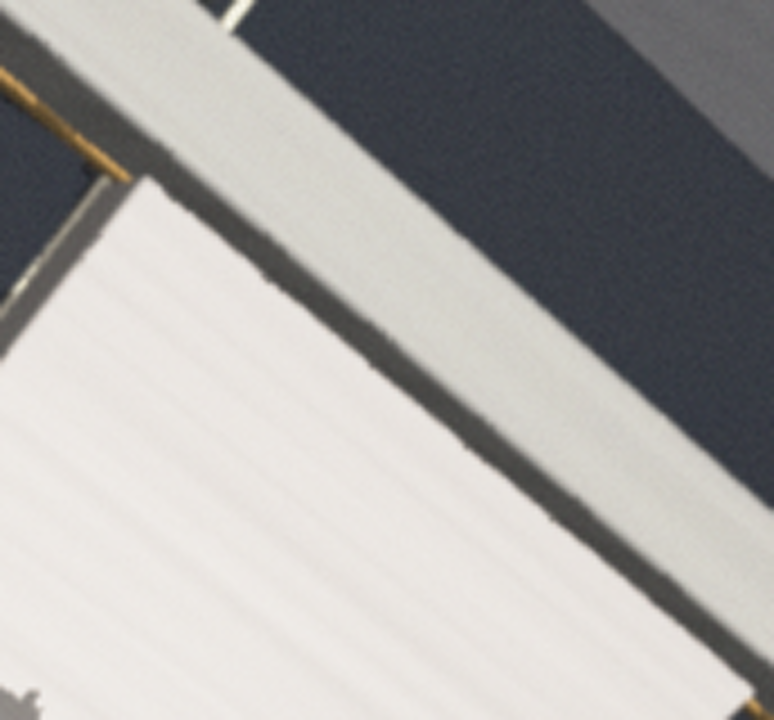

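```bash
python3 - <<'E'
from h import *
from meas import *
yaw=-0.112; X=np.array([np.cos(yaw),np.sin(yaw)]); Y=np.array([-X[1],X[0]])
f=grab_frame("wrist"); s=arm.sense()
T=np.eye(4);T[:3,:3]=s["tcp_rot"];T[:3,3]=s["position"]; CT=f["view"]@T
def rep(f,O,ys):
    g=gaussian_filter(cv2.cvtColor(f["img"],cv2.COLOR_RGB2GRAY).astype(float),.5)
    def sc(y,z,a,b,sg):
        u=np.linspace(a,b,400); uv=proj(f,np.c_[O+y*Y+u[:,None]*X,np.full(400,z)]); v=map_coordinates(g,[uv[:,1],uv[:,0]],order=1); d=np.gradient(v)*sg; return u[np.argmax(d)]*1000
    r=np.array([[sc(y,.024,.075,.09,-1),sc(y,.034,.075,.095,1)] for y in ys]); print(r.round(2).tolist(), "gap",np.median(r[:,1]-r[:,0]))
O=np.array([.5505,.0885])
rep(f,O,np.arange(-.1,-.01,.01))
for n,p in (("w12",[.5335,-.0282,.0089]),("w10",[.5272,-.0846,.0087]),("w9",[.524,-.1136,.0086])):
    T=np.eye(4);a=np.array([.780,.626,0]);a/=np.linalg.norm(a);T[:3,:3]=np.c_[a,[a[1],-a[0],0],[0,0,-1]];T[:3,3]=p
    h=dict(mtx=f["mtx"],view=CT@np.linalg.inv(T),img=cv2.imread(f"pics/{n}.png")[:,:,::-1].copy())
    dy={"w12":.009,"w10":.0648,"w9":.0935}[n]
    rep(h,O,np.arange(-.1,-.05,.01)-dy)
E
```

```text
[[84.25, 84.57], [84.29, 84.62], [84.17, 84.57], [84.06, 84.72], [84.17, 84.57], [83.95, 85.03], [83.98, 84.67], [84.4, 84.77], [84.32, 84.42]] gap 0.40100250626566947
[[84.81, 85.23], [84.7, 84.92], [84.74, 85.28], [84.51, 84.92], [84.81, 85.03]] gap 0.41353383458645965
[[84.7, 85.18], [84.51, 84.92], [84.89, 85.33], [84.7, 85.03], [84.74, 85.38]] gap 0.43859649122806843
[[84.77, 85.08], [84.81, 85.18], [84.81, 85.13], [85.04, 85.53], [84.62, 85.18]] gap 0.3634085213032563
```

The apparent gap to the bar is 0.40 mm now. While the blank was pressed at about 5 N it read 0.36 to 0.44 mm, so the blank is still seated. I'll retreat upward and take one last look.

```bash
python3 -m handwheel '[[[0,0,-40,0,0,0],[-30,-10,-90,0,0,0],[-80,-30,-130,0,0,0],[-120,-60,-150,0,0,0],[-150,-90,-150,0,0,0],[-150,-90,-150,0,0,0],[-150,-90,-150,0,0,0]]]' | egrep 'time|pos|force'
python3 - <<'E'
from h import *
t=grab_frame("top"); cv2.imwrite("pics/t20.png",t["img"][:,:,::-1]); s=grab_frame("scene"); crop(s,130,160,340,290,3.8,"pics/s20.png")
E
```

```text
time: 28.68
position: [0.3481, 0.1002, 0.1948]
wrist_force: [0.6, 0.3, 0.4]
```

View pics/t20.png

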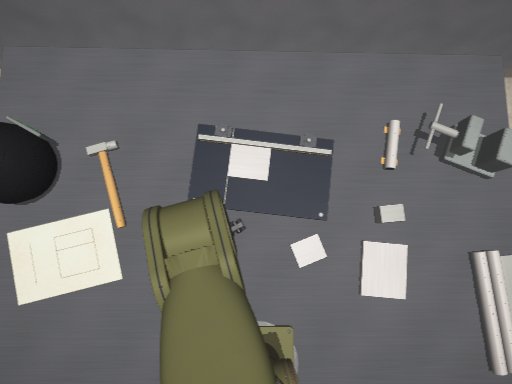

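View pics/s20.png

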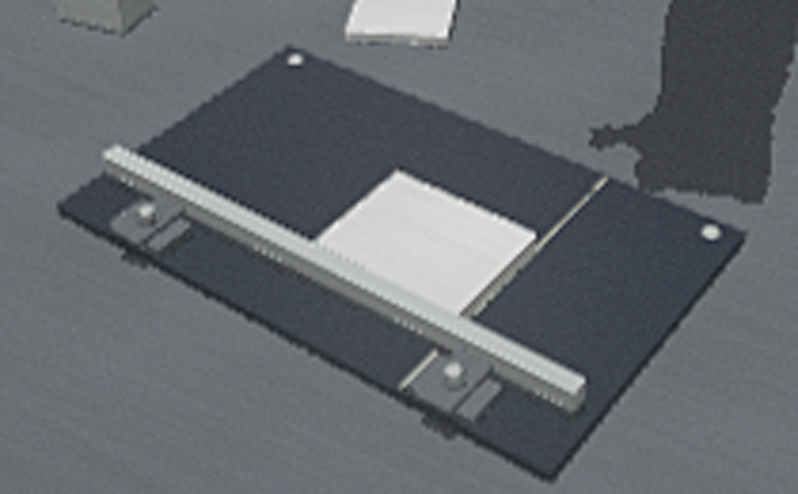

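The last top picture shows the blank at (250,162), against the fence with its left edge on the line. The hammer (112,185), offcut (392,213) and tube (392,145) have not moved. The scene crop shows the leading edge at (535,235)-(460,315), along the scribed line.

```bash
python3 -c "
from bench import workorder
print(workorder.hand_in())"
```

```text
the job is handed in; nothing more can be done
None
```

The blank is seated flat against the fence with its leading edge on the scribed line, and the job is handed in at about 29 s.

- **Seating:** I pushed the middle-sized blank (measured 121 x 100 mm) square with both fingertips until the force rose.
- **Sliding:** I then slid it about 100 mm along the fence with one finger on its near edge and one on its trailing edge. The pressure on the fence was about 5 N. The highest reading was 8.8 N, for a moment before the slide began.

**Last checks**
- **Line:** the leading edge's foot is about 0.2 mm short of the line's centre in the close wrist view. Just before the fingers let go, the wrist camera read about 0.6 mm short. Both put it within the 1.6 mm line and not past it.
- **Fence:** the apparent gap to the bar was 0.40 mm after release. It read 0.36 to 0.44 mm while the blank was pressed, so that is a measuring bias and the blank is still seated.
- **Surroundings:** the hammer, offcut and tube are where they were, and the robot touches nothing.

**One hitch:** while turning the wrist for the inspection view, joint 6 came up against its range (3.14 rad). The arm stopped there and tilted slightly, touching nothing, and I turned it back.

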